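# Hang the pipette back in the rack

### The job

Lift the pipette out of its round desk dock and hang it by its finger hook on the rack's bar, in the narrow gap between the two pipettes already hanging there. Ease it down gently between them, touching them only lightly, lower it until the hook rests fully home on the bar without pressing hard on the rack, and only then let go: do not let it drop. The two neighbours must stay hanging on the bar, moved aside no more than the pipette needs, and the bottle and the beaker stay where they are.

Things in the scene. Friction and masses are not known exactly. Their poses are not given: they have to be found in the camera images.
- pipette: White pipette to put away, upright in the dock, about 0.16 kg. Origin: nozzle end; z up its axis, +x the hook side, -x the display side. Heights above origin: tip cone to 30 mm, shaft 14 mm across to 70, step, shoulder widening from 20 to 32 mm (y) up to 94, block handle 28 (x) by 32 mm (y), back face at x=+14, to 206, push button 18 mm across to 214.
- pipette_grip (a point): Point on the pipette's axis 190 mm above its nozzle end, axes as the pipette's: where to grasp the handle, 28 mm across from display to back, fingertips just above the highest hook setting. Gripped so, front to back, the fingers keep clear of the neighbours and the bar.
- pipette_track (a point): Middle of the hook's track on the handle's back, 153 mm above the nozzle end, x=+14. White hook, 18 mm wide: bridge 7 mm thick out to x=26.5; from it a lip (x=21.5 to 26.5) hangs 14 mm below the bridge's underside, leaving a 7.5 mm slot behind the back. It was set by hand, bridge underside 7 mm below to 7 mm above this point, not reported; it stays put (slips at 60 N).
- rack: Aluminium pipette rack, fixed. Origin on the bench under the bar's middle, y along the bar, pipettes hang on the -x side. Base x -85 to +41 mm, 330 mm long, 14 mm high with its mat. Round posts, 14 mm, at y=+-146 mm, up to 202 mm, with black clamps. A hung pipette's back lies on the bar's front face, its axis about 17 mm before this origin (x=-17).
- bar_top (a point): Middle of the bar's top edge, 185 mm above the rack's origin, axes as the rack's. The bar is an upright flat plate 6 mm thick (x -3 to +3), 40 mm high, 270 mm long, plain, so hooks can slide along it.
- pipette_left: Neighbour on the gap's +y side: an older pipette of like shape hanging on the bar by its hook, about 0.15 kg. Origin at its nozzle end, axes as the pipette's. Handle 28 by 32 mm, 84 to 184 mm above origin, button to 190; hook underside at 150 mm.
- pipette_right: Neighbour on the gap's -y side, like the left one but shorter: handle 84 to 176 mm above its origin, button to 182; hook underside at 142 mm. Its axis is 61 to 67 mm from the left one's: the gap between their 32 mm wide handles is 29 to 35 mm, and the pipette's tapered shoulder can spread them, as they slide on the bar.
- dock: Round desk dock, fixed: black foot 96 mm across and 14 mm high, grey tube 42 mm across, its rim at 94 mm above the bench, bore 16 mm across. Origin under its centre. The pipette's shaft stands in the bore and the step under its shoulder sits on the rim; lift it straight up by at least 75 mm to clear.
- dropper_bottle: Small amber bottle, 32 mm across, 62 mm high, a bystander. Origin under its centre.
- beaker: Glass beaker, 72 mm across, 85 mm high, a bystander. Origin under its centre.
There are look-alikes about, which are no part of the job. What is shaped like the pipette but purple is not meant. What is shaped like the pipette_right but turquoise is not meant.

How it is judged:
By the outcome, as a careful person would: the job done as asked, in the order asked, and still so for the second after the job is handed in, with the robot touching nothing.
It also fails if it takes over 72 s, if anything falls off the work surface, if the arm or the gripper's body presses on something with over 40 N, if the wrist force passes 120 N, or if a joint passes its speed limit or range.

### The arm

A 6-joint arm with a two-finger parallel gripper is mounted at the origin on the work surface. World frame = base frame: x ahead of the robot, y to its left, z up, the work surface at z = 0. Lengths are in m, angles in rad, forces in N, time in s.
With the tool pointing down it reaches from about 0.4 to 0.825 m from the base axis. Payload 7 kg.
Tool frame: the origin (TCP) lies at the very end of the fingers, on their centre line; the grasp point (between the pads) lies 19 mm behind it; z points along the fingers, y is the line along which they close (so a half turn about z gives the same grasp; the last joint's range is limited). The gripper opens to 88 mm and grips with 3 to 60 N. Pads are 19 mm wide; open, the fingers measure 130 mm over their backs; the gripper's body (78 mm by 193 mm) begins 47 mm behind the grasp point.
Start: joints at [1.5, 0.359, 0.012, 0, -1.224, -0.288], TCP at [0.237, 0.632, 0.227] pointing down, gripper open.
Joint ranges: [-3.07, 3.07], [-1.43, 2.12], [-1.02, 1.25], [-3.03, 1.67], [-3.05, -0], [-3.03, 3.03]. Speed limits (rad/s): [2.39, 2.39, 3.01, 3.14, 3.14, 3.14].

### API

Orientations are given as [roll, pitch, yaw] about the fixed x, y, z axes, in that order (R = Rz(yaw) Ry(pitch) Rx(roll)).
In Python, from station import arm, grab_frame gives the robot as it stands.
- The arm moves only by the tool jog_arm, never from a script. Its argument "deltas" is a list that holds one entry, the list of rows, each a list of 4 numbers: the shift along the tool's x, y, z in units of 60 mm (1.0 is 60 mm), then the turn about the tool's z in units of 5 degrees (1.0 is 5 degrees). A call has 1 to 8 rows; each row is the pose to reach, as a shift and turn from the pose commanded when the call began, along the tool's axes at that moment; what a row does not reach only later rows make up. A row lasts 1/8 s, in which the tool goes at most 62.5 mm and 10.7 degrees, less where a joint would pass 70% of its speed; a pose out of reach is approached as far as the arm can. A call with a gripper value outside its range is refused whole. "grip" is the finger opening in mm, from 0 to 87.6, set as the call begins (left out, the last holds). The fingers move at their own pace and stop on an object; "squeeze" is the grip in N (left out, the last holds). Time passes only in rows, so rows that repeat a pose let the fingers close. It gives the time, the measured TCP pose, the force, the opening and the grip force at its end, in the units of the state.
- arm.get_state(): the state, without advancing time (a new reading comes with each control period).
- grab_frame(name): name is "scene" or "top" or "wrist"; returns a dict with "img" (420x560x3 uint8, red, green, blue), "vfov" (degrees; the focal length in pixels is half the picture's height over the tangent of half this angle, whatever the lens; pixels are square), "cx", "cy" (the principal point, pixels), "dist_coeffs" ([k1, k2, p1, p2, k3] as OpenCV has them; the pictures are not rectified), "xyz" and "rotation" of the camera in the world. Camera axes: x right, y down, z forward; pixel columns grow to the right and rows downward; lengths in m; the calibration is good to about 2 mm. A picture is of the moment at which its call begins. There is no depth.
- arm.job_done(): hands the job in; it is judged then, once.
The state is a dict: "t": time; "q": joint angles; "qd": joint speeds; "joint_efforts": joint torques, N m; "eef_pos": TCP position; "ee_rot": TCP orientation; "force": force on the tool from outside, world axes, zero at the start; "moment": the same for the moment, N m; "width": finger opening in m; "gripper_force": force on a finger pad.
Only numpy, scipy, OpenCV 4.12 (cv2) and the standard library are available. Lean on these libraries where they do the work, as an engineer would, in place of code of your own. Each camera call takes 0.05 s, during which the arm holds its last target. There are 200 camera calls.

## Working session

There is one attempt and no reset: what is moved stays moved. The work goes in short steps, Python scripts to look and compute and a tool call to move; the robot and the scene stay as the last step left them, time stands still between calls to the robot, and variables do not carry over. Pictures are saved under pics/ and viewed, at most 10 in all, crops included, and the job is handed in when it is done.

Besides the shell and the picture viewer there is one more tool, called after "Call:" by a JSON object that holds its "api" and its "payload". jog_arm: Moves the arm, as the interface text tells. Its arguments: {"type":"object","properties":{"deltas":{"type":"array"},"grip":{"type":"number"},"squeeze":{"type":"number"}},"required":["deltas"]}

```bash
mkdir -p pics; ls
python3 - <<'E'
from station import arm, grab_frame
import cv2, numpy as np, pickle
s=arm.get_state(); print({k:np.round(v,4).tolist() for k,v in s.items()})
F={}
for n in ["scene","top","wrist"]:
    f=grab_frame(n); F[n]=f
    print(n,f["vfov"],f["cx"],f["cy"],f["dist_coeffs"],np.round(f["xyz"],4),np.round(f["rotation"],4).tolist())
    cv2.imwrite(f"pics/{n}0.png",f["img"][:,:,::-1])
pickle.dump(F,open("f0.pkl","wb"))
a=np.hstack([cv2.resize(F[n]["img"],None,fx=1,fy=1) for n in ["scene","top"]])
E
```

```text
pics
{'t': 0.0, 'q': [1.5001, 0.3594, 0.0111, -0.0003, -1.2241, -0.2881], 'qd': [-0.0001, -0.0002, 0.0004, 0.001, 0.0007, -0.0007], 'joint_efforts': [-0.0007, -58.2723, 29.306, 6.9974, 0.0069, -0.0002], 'eef_pos': [0.2369, 0.6315, 0.2256], 'ee_rot': [3.1399, -0.0002, -0.3589], 'force': [0.2003, 0.3859, -0.7202], 'moment': [-0.0062, 0.0261, 0.0309], 'gripper_force': 0.0, 'width': 0.0874}
scene 48.56890496785131 279.2989600034635 209.9377670945129 [-0.02542781  0.          0.          0.          0.        ] [ 1.5489 -0.07    0.889 ] [-2.2039, 0.0013, 1.4418]
top 55.65404910526296 275.518223992667 206.37692640609492 [-0.0827706  0.         0.         0.         0.       ] [0.4581 0.0959 1.1779] [-3.0603, -0.0034, -1.5514]
wrist 64.51470876103923 279.35849211952694 217.84976364273936 [-0.05247464  0.          0.          0.          0.        ] [0.2977 0.6098 0.3845] [2.8951, -0.0006, -1.93]
```

View pics/scene0.png

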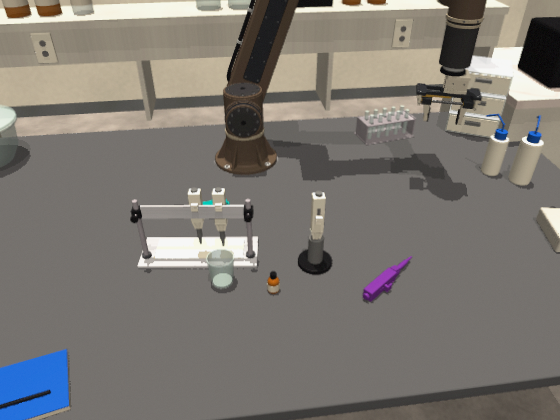

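View pics/top0.png

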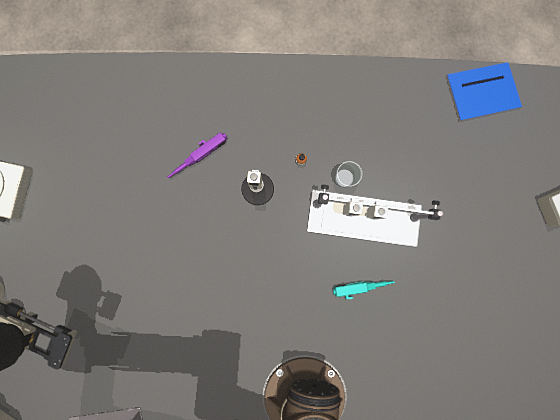

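The scene view shows the white pipette in the dock at (316,225), the rack at (195,230) with neighbours at (195,210) and (219,210), the beaker at (222,270) and the bottle at (273,282). The top view shows the dock at (257,187), the rack bar from (320,195) to (437,212), and the neighbours at (355,208) and (380,212). I'll zoom in on both.

Run:
```python
import cv2, numpy as np, pickle
F=pickle.load(open("f0.pkl","rb"))
t=F["top"]["img"][:,:,::-1]; s=F["scene"]["img"][:,:,::-1]
a=cv2.resize(t[150:250,230:450],(792,360),interpolation=cv2.INTER_CUBIC)
b=cv2.resize(s[180:278,125:345],(528,235),interpolation=cv2.INTER_CUBIC)
c=np.zeros((600,792,3),np.uint8); c[:360]=a; c[362:597,:528]=b
d=cv2.resize(s[185:250,295:340],(162,234),interpolation=cv2.INTER_CUBIC); c[362:596,600:762]=d
cv2.imwrite("pics/zoom0.png",c)
```

```text
(no output)
```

View pics/zoom0.png

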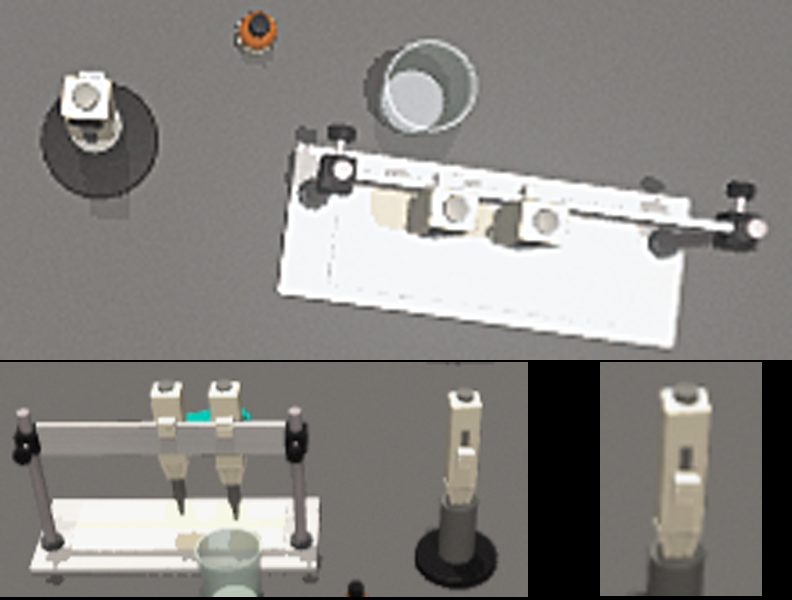

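The zoom shows both hooks facing about world +x. In the zoom, the post tops are at (342,170) and (757,229), the button tops at (457,209) and (546,221), and the pipette button at (86,97). Next I cast rays to get rough positions.

```bash
cat > h.py <<'E'
import numpy as np, cv2
from scipy.spatial.transform import Rotation as R
def K(f):
    fl=f["img"].shape[0]/2/np.tan(np.radians(f["vfov"])/2)
    return np.array([[fl,0,f["cx"]],[0,fl,f["cy"]],[0,0,1]])
def ray(f,uv):
    n=cv2.undistortPoints(np.array(uv,float).reshape(-1,1,2),K(f),np.array(f["dist_coeffs"],float))[:,0]
    return np.c_[n,np.ones(len(n))]@R.from_euler("xyz",f["rotation"]).as_matrix().T
def onplane(f,uv,z):
    d=ray(f,uv); c=np.array(f["xyz"]); return c+d*((z-c[2])/d[:,2])[:,None]
def proj(f,P):
    Rm=R.from_euler("xyz",f["rotation"]).as_matrix()
    p=(np.array(P,float).reshape(-1,3)-f["xyz"])@Rm
    return cv2.projectPoints(p,np.zeros(3),np.zeros(3),K(f),np.array(f["dist_coeffs"],float))[0][:,0]
def tri(fs,uvs):
    A=0;b=0
    for f,uv in zip(fs,uvs):
        d=ray(f,[uv])[0]; d/=np.linalg.norm(d); M=np.eye(3)-np.outer(d,d); A=A+M; b=b+M@np.array(f["xyz"])
    return np.linalg.solve(A,b)
E
python3 - <<'E'
from h import *; import pickle
F=pickle.load(open("f0.pkl","rb")); t=F["top"]
z=lambda u,v:[u/3.6+230-.4,v/3.6+150-.4]
P=onplane(t,[z(342,170),z(757,229)],.202); print("posts",P, np.linalg.norm(P[0]-P[1]))
d=P[0]-P[1]; print("yaw",np.degrees(np.arctan2(-d[0],d[1])),"mid",P.mean(0))
print("btn",onplane(t,[z(457,209),z(546,221)],.225),"pip",onplane(t,[z(86,97)],.238))
print("dock",onplane(t,[z(99,140)],.014), "bottle/beaker",onplane(t,[z(259,22)],.062),onplane(t,[z(428,86)],.085))
E
```

```text
posts [[ 0.56368007 -0.02667297  0.202     ]
 [ 0.52857803 -0.31667085  0.202     ]] 0.29211457117899225
yaw -6.90164346912437 mid [ 0.54612905 -0.17167191  0.202     ]
btn [[ 0.53649632 -0.10137168  0.225     ]
 [ 0.52959166 -0.1616751   0.225     ]] pip [[0.60505525 0.14810058 0.238     ]]
dock [[0.60474499 0.14903498 0.014     ]] bottle/beaker [[0.69530006 0.02250461 0.062     ]] [[ 0.64307362 -0.10760695  0.085     ]]
```

Call:
{"api": "jog_arm", "payload": {"deltas": [[[0.3,0.2,-0.6,0.6],[0.8,0.45,-1.3,1.8],[1.5,0.85,-2.0,3.4],[2.3,1.3,-2.5,5.0],[3.1,1.75,-2.8,6.8],[3.9,2.2,-2.9,8.6],[4.7,2.6,-2.9,10.2],[5.2,2.9,-2.9,11.4]]]}}

```text
t: 1.15
eef_pos: [0.4692, 0.3576, 0.4005]
ee_rot: [3.141, -0.0, -1.359]
force: [0.1, 0.7, 1.6]
width: 0.0875
gripper_force: 0.0
```

Call:
{"api": "jog_arm", "payload": {"deltas": [[[0.6,-0.3,0,0.6],[1.3,-0.7,0,1.2],[2.1,-1.15,0,1.8],[2.7,-1.5,0,2.3],[3.05,-1.66,0,2.4],[3.05,-1.66,0,2.4],[3.05,-1.66,0,2.4]]]}}

```text
t: 2.02
eef_pos: [0.6045, 0.2025, 0.4003]
ee_rot: [3.141, -0.0, -1.563]
force: [-1.1, -0.7, 0.4]
width: 0.0875
gripper_force: 0.0
```

Run:
```python
from station import arm, grab_frame
import cv2, numpy as np, pickle
from h import *
s=arm.get_state(); print(s["t"],np.round(s["eef_pos"],4),np.round(s["ee_rot"],4),np.round(s["q"],3))
w=grab_frame("wrist"); t=grab_frame("top"); sc=grab_frame("scene")
pickle.dump(dict(wrist=w,top=t,scene=sc),open("f1.pkl","wb"))
print(np.round(w["xyz"],4),np.round(w["rotation"],4))
print(proj(w,[[.605,.148,.238],[.605,.149,.094]]))
cv2.imwrite("pics/w1.png",w["img"][:,:,::-1])
```

```text
2.025 [0.6045 0.2025 0.4003] [ 3.1411 -0.     -1.563 ] [ 0.629  0.243  0.233 -0.    -1.562 -0.621]
[0.6046 0.1381 0.5591] [ 2.8941 -0.     -3.1342]
[[278.86253629 144.83492307]
 [279.00541871 142.25830562]]
```

View pics/w1.png

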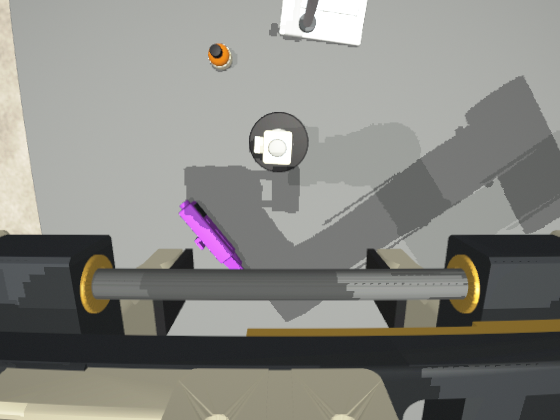

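The wrist view looks straight down on the pipette. The handle top is centred near (277,148) and the hook pokes out to the left at (259,145), which is world +x. I'll fit the handle's top face and the hook.

Run:
```python
import pickle; from h import *
F=pickle.load(open("f1.pkl","rb")); w=F["wrist"]; im=w["img"][125:175,240:320]
g=cv2.resize(im,None,fx=8,fy=8,interpolation=cv2.INTER_CUBIC)
cv2.imwrite("pics/w1z.png",g[:,:,::-1])
m=(im.min(2)>190).astype(np.uint8)
for r in m[8:46,10:50]: print("".join(".#"[v] for v in r))
c=max(cv2.findContours(m,cv2.RETR_EXTERNAL,cv2.CHAIN_APPROX_NONE)[0],key=cv2.contourArea)
r=cv2.minAreaRect(c); print(r)
```

```text
..............##########################
..............##########################
..............##########################
.....#####....##########################
.....########.##########################
.....###################################
.....###################################
.....###################################
.....###################################
.....###################################
.....###################################
.....###################################
.....###################################
....##############.#####################
....##############.#####################
....####################################
....####################################
....##############.#####################
....###############.####################
.....###################################
.............#######.###################
.............###########################
.............#########..#######.########
.............#############...###########
.............###########################
.............###########################
.............###########################
.............###########################
.............###########################
..............##########################
...............#########################
................................#######.
........................................
........................................
........................................
........................................
........................................
........................................
((32.58793258666992, 21.005172729492188), (37.11231994628906, 34.82215881347656), 3.3664605617523193)
```

View pics/w1z.png

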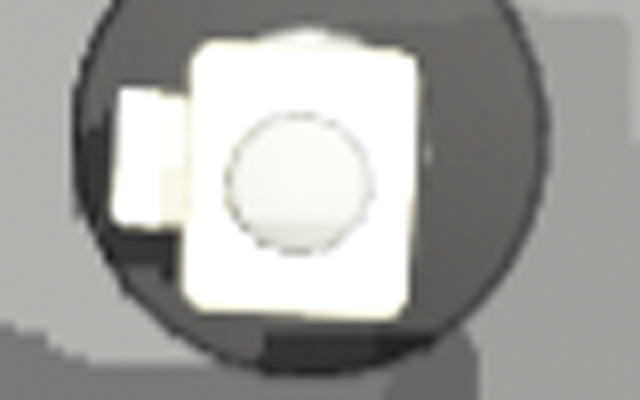

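Run:
```python
import pickle; from h import *
F=pickle.load(open("f1.pkl","rb")); w=F["wrist"]; s=F["scene"]
z=lambda a:[[x/8+240-.44,y/8+125-.44] for x,y in a]
c=onplane(w,z([(192,40),(418,50),(407,318),(183,308)]),.230)
print(c.round(4), c.mean(0)); print([np.linalg.norm(c[i]-c[(i+1)%4]).round(4) for i in range(4)])
x=(c[0]+c[3]-c[1]-c[2])/2; yaw=np.arctan2(x[1],x[0]); y=(c[3]+c[2]-c[0]-c[1])/2
print("yaw",np.degrees(yaw),np.degrees(np.arctan2(-y[0],y[1])))
print("btn",onplane(w,z([(300,183)]),.238))
o=c.mean(0); ux=np.array([np.cos(yaw),np.sin(yaw),0]); uy=np.array([-ux[1],ux[0],0]); k=np.array([0,0,1])
o[2]=.024
# hook z from wrist: outer edge & inner edge
for h in (.146,.153,.160):
    q=lambda X,Y,Z:o+X*ux+Y*uy+Z*k
    print(h,"wrist outer edge",(proj(w,[q(.0265,-.009,h+.007),q(.0265,.009,h+.007)])+.44-[240,125])*8)
    print("   scene topback/topfront/lipbottom",proj(s,[q(.014,0,h+.007),q(.0265,0,h+.007),q(.0265,0,h-.014)]).round(1).tolist())
u=int(round(proj(s,[o+.02*ux+.15*k])[0,0]))
print(u); print([(r,s["img"][r,u-1:u+2].mean(0).mean().round().astype(int).item()) for r in range(190,242)])
```

```text
[[0.6198 0.1339 0.23  ]
 [0.5927 0.1349 0.23  ]
 [0.5935 0.1669 0.23  ]
 [0.621  0.1659 0.23  ]] [0.60674526 0.15042227 0.23      ]
[np.float64(0.0271), np.float64(0.032), np.float64(0.0275), np.float64(0.032)]
yaw -2.08876699795937 -1.837215567048094
btn [[0.60668985 0.15043035 0.238     ]]
0.146 wrist outer edge [[115.94269511  92.27413722]
 [112.50844953 222.54366616]]
   scene topback/topfront/lipbottom [[318.4, 214.9], [319.2, 217.8], [318.8, 224.4]]
0.153 wrist outer edge [[112.17439116  92.58215356]
 [108.71824158 225.25009638]]
   scene topback/topfront/lipbottom [[318.5, 212.7], [319.3, 215.6], [318.9, 222.2]]
0.16 wrist outer edge [[108.26310039  92.90200943]
 [104.78584945 228.05828407]]
   scene topback/topfront/lipbottom [[318.7, 210.5], [319.5, 213.4], [319.0, 220.0]]
319
[(190, 111), (191, 133), (192, 146), (193, 146), (194, 124), (195, 86), (196, 102), (197, 223), (198, 237), (199, 195), (200, 163), (201, 162), (202, 159), (203, 161), (204, 161), (205, 160), (206, 161), (207, 160), (208, 135), (209, 98), (210, 88), (211, 88), (212, 91), (213, 94), (214, 94), (215, 159), (216, 233), (217, 248), (218, 221), (219, 166), (220, 167), (221, 162), (222, 163), (223, 166), (224, 160), (225, 155), (226, 154), (227, 156), (228, 156), (229, 155), (230, 155), (231, 154), (232, 140), (233, 138), (234, 145), (235, 147), (236, 149), (237, 150), (238, 135), (239, 107), (240, 95), (241, 92)]
```

The pipette axis is at (0.6067, 0.1504) with yaw −2°. Both views put the hook underside about 146 mm above the nozzle. Moving over the pipette and descending.

Call:
{"api": "jog_arm", "payload": {"deltas": [[[0.3,-0.01,0.2,0.2],[0.7,-0.03,0.5,0.5],[0.87,-0.03,1.1,0.5],[0.87,-0.03,1.9,0.5],[0.87,-0.03,2.6,0.5],[0.87,-0.03,3.1,0.5],[0.87,-0.03,3.35,0.5],[0.87,-0.03,3.42,0.5]]]}}

```text
t: 3.18
eef_pos: [0.6067, 0.1498, 0.1949]
ee_rot: [3.141, -0.001, -1.607]
force: [-0.4, -0.4, 0.4]
width: 0.0879
gripper_force: 0.0
```

Call:
{"api": "jog_arm", "payload": {"deltas": [[[0,0,0,0],[0,0,0,0]]], "grip": 50, "squeeze": 20}}

```text
t: 3.42
eef_pos: [0.6076, 0.1504, 0.1967]
ee_rot: [-3.14, 0.001, -1.607]
force: [0.1, 0.1, -0.1]
width: 0.0732
gripper_force: 0.0
```

Call:
{"api": "jog_arm", "payload": {"deltas": [[[0,0,0,0],[0,0,0,0],[0,0,0,0],[0,0,0,0],[0,0,0,0],[0,0,0,0],[0,0,0,0],[0,0,0,0]]], "grip": 20, "squeeze": 35}}

```text
t: 4.42
eef_pos: [0.607, 0.1501, 0.1953]
ee_rot: [-3.142, -0.0, -1.607]
force: [-0.0, 0.5, 0.1]
width: 0.0282
gripper_force: 35.0
```

Run:
```python
from station import arm, grab_frame
import numpy as np, pickle
s=arm.get_state(); print({k:np.round(v,4).tolist() for k,v in s.items()})
```

```text
{'t': 4.425, 'q': [0.5542, 0.2987, -0.1482, 0.0, -1.1238, -0.5901], 'qd': [-0.0004, 0.0005, -0.0016, -0.0009, -0.0004, 0.0002], 'joint_efforts': [0.0038, -52.3714, 27.9856, 6.6757, -0.1208, -0.0031], 'eef_pos': [0.607, 0.1501, 0.1953], 'ee_rot': [-3.1416, -0.0, -1.6067], 'force': [-0.037, 0.521, 0.0757], 'moment': [0.0776, -0.116, 0.0002], 'gripper_force': 34.956, 'width': 0.0282}
```

Grip is good at 28.2 mm and 35 N. Lifting straight up.

Call:
{"api": "jog_arm", "payload": {"deltas": [[[0,0,-0.05,0],[0,0,-0.2,0],[0,0,-0.5,0],[0,0,-0.9,0],[0,0,-1.4,0],[0,0,-1.9,0],[0,0,-2.4,0],[0,0,-2.9,0]]]}}

```text
t: 5.42
eef_pos: [0.6068, 0.15, 0.3711]
ee_rot: [-3.141, 0.0, -1.607]
force: [0.7, 0.8, -1.8]
width: 0.0278
gripper_force: 35.0
```

Call:
{"api": "jog_arm", "payload": {"deltas": [[[0,0,-0.4,0],[0,0,-0.7,0],[0,0,-0.85,0],[0,0,-0.85,0],[0,0,-0.85,0],[0,0,-0.85,0]]]}}

```text
t: 6.18
eef_pos: [0.6067, 0.1501, 0.4195]
ee_rot: [3.14, -0.001, -1.607]
force: [0.0, -0.5, -1.3]
width: 0.0281
gripper_force: 35.0
```

Run:
```python
from station import arm, grab_frame
import cv2,numpy as np, pickle
s=arm.get_state(); print({k:np.round(s[k],4).tolist() for k in("t","eef_pos","ee_rot","force","moment","width")})
F={n:grab_frame(n) for n in("top","scene","wrist")}; pickle.dump(F,open("f2.pkl","wb"))
sc=cv2.resize(F["scene"]["img"][110:270,120:350],(690,480),interpolation=cv2.INTER_CUBIC)
cv2.imwrite("pics/s2.png",sc[:,:,::-1])
```

```text
{'t': 6.175, 'eef_pos': [0.6067, 0.1501, 0.4195], 'ee_rot': [3.1403, -0.0006, -1.6066], 'force': [0.0037, -0.5013, -1.3139], 'moment': [0.0907, -0.0565, -0.014], 'width': 0.0281}
```

View pics/s2.png

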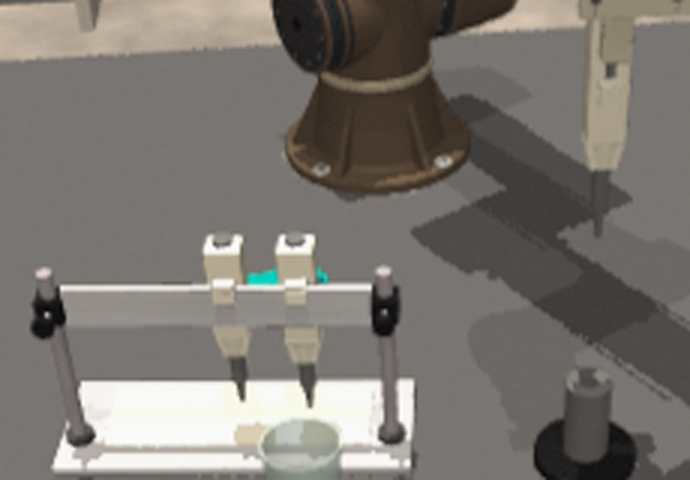

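The pipette is out of the dock and hanging straight in the grip, with its nozzle at (598,235). Next I move so the wrist camera is over the gap and measure the rack.

Call:
{"api": "jog_arm", "payload": {"deltas": [[[0.15,0.05,0,0.1],[0.5,0.15,0,0.3],[1.1,0.3,0,0.5],[1.8,0.5,0,0.7],[2.5,0.7,0,0.9],[3.1,0.85,0,1.0],[3.4,0.95,0,1.0],[3.54,0.98,0,1.0]]]}}

```text
t: 7.32
eef_pos: [0.5398, -0.0614, 0.4209]
ee_rot: [-3.141, 0.0, -1.696]
force: [0.1, 0.0, -0.6]
width: 0.028
gripper_force: 35.0
```

Call:
{"api": "jog_arm", "payload": {"deltas": [[[0,0,0,0],[0,0,0,0],[0,0,0,0]]]}}

```text
t: 7.7
eef_pos: [0.5409, -0.0593, 0.42]
ee_rot: [3.141, -0.0, -1.693]
force: [0.6, 0.5, -1.1]
width: 0.0279
gripper_force: 35.0
```

Run:
```python
from station import arm, grab_frame
import cv2,numpy as np, pickle
s=arm.get_state(); print({k:np.round(s[k],4).tolist() for k in("t","q","eef_pos","ee_rot","force","moment","width")})
F={n:grab_frame(n) for n in("top","scene","wrist")}; pickle.dump(F,open("f3.pkl","wb"))
w=F["wrist"]; print(w["xyz"],w["rotation"])
cv2.imwrite("pics/w3.png",cv2.resize(w["img"][0:240,150:430],(700,600),interpolation=cv2.INTER_CUBIC)[:,:,::-1])
```

```text
{'t': 7.7, 'q': [0.2509, 0.0762, 0.075, -0.0001, -1.5701, -0.3731], 'eef_pos': [0.5409, -0.0593, 0.42], 'ee_rot': [3.1411, -0.0001, -1.693], 'force': [0.5891, 0.4911, -1.0723], 'moment': [0.0946, -0.0038, 0.0486], 'width': 0.0279}
[ 0.53243966 -0.12341858  0.57892353] [ 2.89413282e+00 -1.00925272e-04  3.01895512e+00]
```

View pics/w3.png

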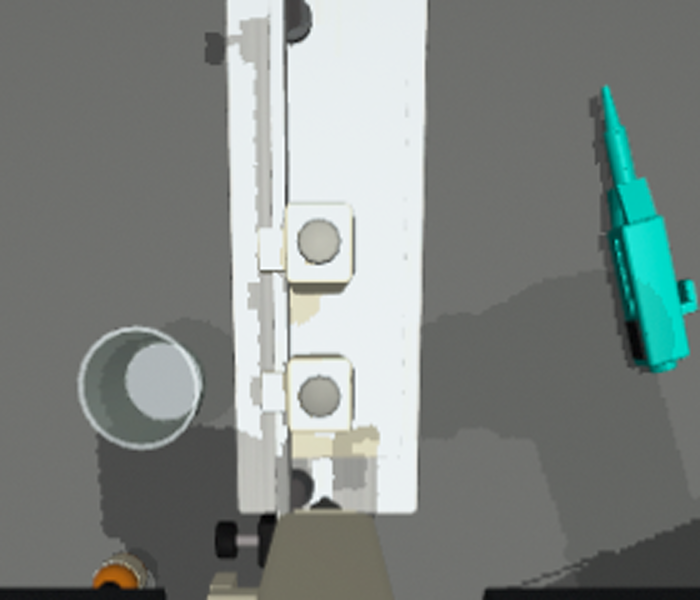

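The wrist view shows the two neighbours' buttons at zoomed (319,242) for the right one and (319,396) for the left one. The hooks are on the left (world +x side), and the bar edge runs near x≈288. Casting to heights.

Run:
```python
import pickle; from h import *
F=pickle.load(open("f3.pkl","rb")); w=F["wrist"]; t=F["top"]
im=w["img"]; g=cv2.cvtColor(im,cv2.COLOR_RGB2GRAY).astype(int)
z=lambda a:[[x/2.5+150-.3,y/2.5-.3] for x,y in a]
# refine buttons with Hough circles
c=cv2.HoughCircles(cv2.resize(g.astype(np.uint8)[70:180,255:305],None,fx=4,fy=4,interpolation=cv2.INTER_CUBIC),cv2.HOUGH_GRADIENT,1,100,param1=80,param2=15,minRadius=28,maxRadius=42)
C=(c[0][:,:2]+.5)/4-.5+[255,70]; C=C[np.argsort(C[:,1])]; print(c, C)
B=onplane(w,C,.225); print("R,L btn",B.round(4)); d=B[1]-B[0]; print(np.linalg.norm(d),"yaw",np.degrees(np.arctan2(-d[0],d[1])),"mid",B.mean(0))
for n,a in(("R",[(289,203),(352,203),(354,282),(288,282)]),("L",[(290,355),(351,355),(353,430),(290,430)])):
    q=onplane(w,z(a),.219); print(n,q.mean(0).round(4),[np.linalg.norm(q[i]-q[(i+1)%4]).round(4) for i in range(4)])
for r in (50,60,70,125,130,135,140): print(r,[int(v) for v in g[r,246:272]])
```

```text
[[[ 90.5 354.5  34.4]
  [ 90.5 102.5  33.6]]] [[277.25  95.25]
 [277.25 158.25]]
R,L btn [[ 0.5298 -0.1617  0.225 ]
 [ 0.5376 -0.0991  0.225 ]]
0.0631349566421528 yaw -7.104969373710759 mid [ 0.53373209 -0.13040824  0.225     ]
R [ 0.5292 -0.1608  0.219 ] [np.float64(0.0257), np.float64(0.0311), np.float64(0.0274), np.float64(0.0311)]
L [ 0.5366 -0.1     0.219 ] [np.float64(0.0258), np.float64(0.0317), np.float64(0.0272), np.float64(0.0317)]
50 [237, 236, 237, 237, 237, 236, 204, 181, 185, 192, 190, 184, 218, 235, 237, 236, 236, 213, 106, 205, 236, 237, 237, 236, 237, 236]
60 [237, 237, 237, 237, 237, 237, 203, 181, 184, 192, 191, 185, 205, 235, 237, 237, 237, 237, 107, 182, 237, 237, 237, 237, 237, 237]
70 [237, 237, 238, 237, 237, 237, 201, 182, 183, 193, 194, 185, 143, 234, 237, 237, 237, 237, 99, 169, 237, 238, 237, 237, 238, 238]
125 [238, 238, 238, 239, 238, 239, 238, 185, 178, 179, 186, 189, 183, 185, 239, 239, 238, 237, 206, 103, 192, 219, 219, 219, 219, 219]
130 [239, 239, 239, 238, 239, 238, 239, 238, 178, 179, 186, 190, 181, 143, 239, 239, 239, 237, 207, 108, 216, 238, 238, 228, 238, 239]
135 [239, 239, 238, 239, 239, 239, 238, 183, 180, 179, 185, 190, 182, 181, 238, 239, 239, 239, 234, 110, 217, 239, 238, 239, 238, 239]
140 [239, 239, 239, 239, 239, 238, 239, 237, 181, 179, 185, 189, 183, 175, 238, 238, 238, 239, 233, 111, 217, 239, 239, 239, 239, 238]
```

Run:
```python
import pickle; from h import *
F=pickle.load(open("f3.pkl","rb")); w=F["wrist"]; g=cv2.cvtColor(w["img"],cv2.COLOR_RGB2GRAY).astype(float)
rows=[r for r in list(range(45,78))+list(range(122,140))]
f=[];b=[]
for r in rows:
    s=g[r]; j=255+int(np.argmin(s[259:272]))+4      # dark line
    def cross(a,c):  # linear crossing of 210 between a..c going
        for i in range(a,c):
            if (s[i]-210)*(s[i+1]-210)<0: return i+(210-s[i])/(s[i+1]-s[i])
    x1=cross(j-2,j); x0=cross(255,j-3)
    if x1 and x0: f.append((x1,r)); b.append((x0,r))
def line(p):
    P=onplane(w,p,.185); vx,vy,x,y=cv2.fitLine(P[:,:2].astype(np.float32),cv2.DIST_HUBER,0,1e-4,1e-4).ravel(); 
    if vy<0: vx,vy=-vx,-vy
    return np.array([x,y]),np.array([vx,vy]),np.degrees(np.arctan2(-vx,vy))
pf,df,yf=line(f); pb,db,yb=line(b); print(len(f),"front yaw",yf,"back yaw",yb)
M=np.array([.5337,-.1304])
for y in (yf,-7.0):
    pass
psi=np.radians(-6.95); ux=np.array([np.cos(psi),np.sin(psi)])
for p,d in((pf,df),(pb,db)):
    n=np.array([d[1],-d[0]]); print("x_r distance from mid:",(p-M)@n)
```

```text
50 front yaw -6.878544 back yaw -6.5998516
x_r distance from mid: 0.015556803619421066
x_r distance from mid: 0.02062084599828432
```

Call:
{"api": "jog_arm", "payload": {"deltas": [[[0.1,0,0,0],[0.35,0.01,0,0],[0.7,0.02,0,0],[1.0,0.03,0,0],[1.14,0.03,0,0],[1.18,0.03,0,0],[1.18,0.03,0,0],[1.18,0.03,0,0]]]}}

```text
t: 8.85
eef_pos: [0.5302, -0.1297, 0.4203]
ee_rot: [3.142, 0.0, -1.693]
force: [-0.3, -0.8, -2.1]
width: 0.0276
gripper_force: 35.0
```

```bash
cat > st.py <<'E'
from station import arm, grab_frame
import numpy as np, pickle
from h import *
psi=np.radians(-6.9); M=np.array([.5337,-.1304])
ux=np.array([np.cos(psi),np.sin(psi)]); uy=np.array([-ux[1],ux[0]])
def rep(n=1):
    P=[];Fo=[]
    for i in range(n):
        s=arm.get_state(); P.append(np.r_[s["eef_pos"],s["ee_rot"][2]]); Fo.append(s["force"])
        if i<n-1: grab_frame("top")
    p=np.mean(P,0); f=np.mean(Fo,0); e=p[:2]-M
    print("t",round(s["t"],2),"pos",p.round(4),"rack dx,dy mm",(1e3*e@ux).round(2),(1e3*e@uy).round(2),"origin z mm",(1e3*(p[2]-.171)).round(1),
      "F rack x,y,z",(f[:2]@ux).round(2),(f[:2]@uy).round(2),f[2].round(2),"M",np.round(s["moment"],3),"w",round(s["width"],4))
E
python3 -c "from st import *; rep(6)"
```

```text
t 9.1 pos [ 0.5302 -0.1297  0.4204 -1.6934] rack dx,dy mm -3.58 0.22 origin z mm 249.4 F rack x,y,z 0.03 -0.28 -1.31 M [ 0.084 -0.061  0.032] w 0.0276
```

Call:
{"api": "jog_arm", "payload": {"deltas": [[[0,0,0.1,0],[0,0,0.4,0],[0,0,0.8,0],[0,0,1.2,0],[0,0,1.5,0],[0,0,1.7,0],[0,0,1.8,0],[0,0,1.85,0]]]}}

```text
t: 10.1
eef_pos: [0.5302, -0.1301, 0.3094]
ee_rot: [-3.141, -0.0, -1.694]
force: [0.2, 1.2, -1.6]
width: 0.0278
gripper_force: 35.0
```

Call:
{"api": "jog_arm", "payload": {"deltas": [[[0,0,0.02,0],[0,0,0.04,0],[0,0,0.07,0],[0,0,0.1,0],[0,0,0.13,0],[0,0,0.16,0],[0,0,0.18,0],[0,0,0.2,0]]]}}

```text
t: 11.1
eef_pos: [0.5302, -0.1301, 0.2975]
ee_rot: [-3.141, -0.0, -1.694]
force: [-0.2, -0.6, 0.3]
width: 0.0278
gripper_force: 35.0
```

```bash
python3 -c "from st import *; rep(3)"
```

```text
t 11.2 pos [ 0.5301 -0.1301  0.2974 -1.694 ] rack dx,dy mm -3.59 -0.16 origin z mm 126.4 F rack x,y,z 0.16 -0.58 -0.47 M [ 0.056 -0.059 -0.001] w 0.0277
```

Call:
{"api": "jog_arm", "payload": {"deltas": [[[0,0,0.02,0],[0,0,0.04,0],[0,0,0.06,0],[0,0,0.08,0],[0,0,0.1,0],[0,0,0.12,0],[0,0,0.14,0],[0,0,0.16,0]]]}}

```text
t: 12.2
eef_pos: [0.5301, -0.1301, 0.2877]
ee_rot: [-3.142, -0.0, -1.694]
force: [0.2, 0.9, -0.9]
width: 0.0275
gripper_force: 35.0
```

Call:
{"api": "jog_arm", "payload": {"deltas": [[[0,0,0.03,0],[0,0,0.06,0],[0,0,0.09,0],[0,0,0.12,0],[0,0,0.15,0],[0,0,0.18,0],[0,0,0.21,0],[0,0,0.24,0]]]}}

```text
t: 13.2
eef_pos: [0.5301, -0.1301, 0.2732]
ee_rot: [3.142, 0.0, -1.694]
force: [0.1, 0.3, -0.4]
width: 0.0279
gripper_force: 35.0
```

```bash
python3 -c "
from st import *; rep(3)
w=grab_frame('scene'); cv2.imwrite('pics/s4.png',cv2.resize(w['img'][110:270,110:310],(800,600)[:1]+(600,),interpolation=cv2.INTER_CUBIC)[:,:,::-1])"
```

```text
t 13.3 pos [ 0.53   -0.1301  0.2731 -1.694 ] rack dx,dy mm -3.7 -0.12 origin z mm 102.1 F rack x,y,z 0.42 0.24 -1.52 M [ 0.122 -0.098  0.   ] w 0.0277
```

View pics/s4.png

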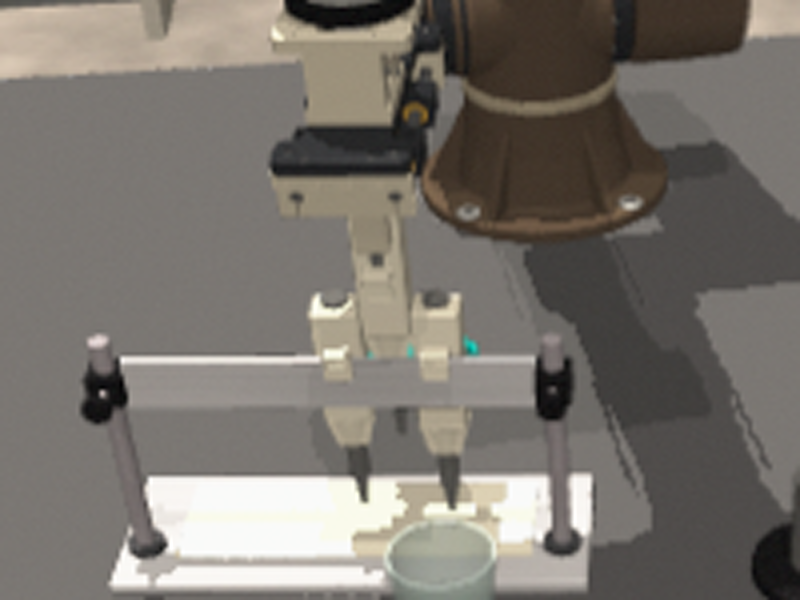

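The white pipette's handle is between the neighbours at (385,320), and both still hang on the bar. Forces are light, so I continue down with the hook still above the bar.

Call:
{"api": "jog_arm", "payload": {"deltas": [[[0,0,0.04,0],[0,0,0.08,0],[0,0,0.12,0],[0,0,0.16,0],[0,0,0.2,0],[0,0,0.24,0],[0,0,0.28,0],[0,0,0.32,0]]]}}

```text
t: 14.35
eef_pos: [0.5302, -0.1301, 0.2541]
ee_rot: [-3.141, 0.0, -1.694]
force: [0.1, 0.7, 1.3]
width: 0.0278
gripper_force: 35.0
```

Call:
{"api": "jog_arm", "payload": {"deltas": [[[0,0,0.04,0],[0,0,0.08,0],[0,0,0.12,0],[0,0,0.16,0],[0,0,0.2,0],[0,0,0.24,0],[0,0,0.28,0],[0,0,0.32,0]]]}}

```text
t: 15.35
eef_pos: [0.5301, -0.1301, 0.2349]
ee_rot: [-3.142, -0.0, -1.694]
force: [-0.6, -0.1, 0.6]
width: 0.0279
gripper_force: 35.0
```

```bash
python3 -c "
from st import *; rep(4)"
```

```text
t 15.5 pos [ 0.53   -0.1301  0.2346 -1.694 ] rack dx,dy mm -3.72 -0.13 origin z mm 63.6 F rack x,y,z 0.44 0.34 -0.84 M [ 0.136 -0.248  0.007] w 0.0278
```

Call:
{"api": "jog_arm", "payload": {"deltas": [[[0,-0.01,0,0],[0,-0.02,0,0],[0,-0.03,0,0],[0,-0.04,0,0],[0,-0.05,0,0],[0,-0.05,0,0]]]}}

```text
t: 16.25
eef_pos: [0.533, -0.1305, 0.2349]
ee_rot: [3.141, -0.0, -1.694]
force: [-1.3, 0.4, -1.7]
width: 0.028
gripper_force: 35.0
```

```bash
python3 -c "
from st import *; rep(4)"
```

```text
t 16.4 pos [ 0.533  -0.1305  0.2349 -1.694 ] rack dx,dy mm -0.66 -0.19 origin z mm 63.9 F rack x,y,z -0.98 -0.48 -1.4 M [0.017 0.41  0.01 ] w 0.0278
```

Call:
{"api": "jog_arm", "payload": {"deltas": [[[0,-0.01,0,0],[0,-0.02,0,0],[0,-0.02,0,0]]]}}

```text
t: 16.77
eef_pos: [0.5344, -0.1306, 0.235]
ee_rot: [-3.141, -0.0, -1.694]
force: [-1.0, 0.3, -2.4]
width: 0.0278
gripper_force: 35.0
```

```bash
python3 -c "
from st import *; rep(4)"
```

```text
t 16.93 pos [ 0.5344 -0.1307  0.235  -1.694 ] rack dx,dy mm 0.69 -0.17 origin z mm 64.0 F rack x,y,z -1.11 -0.25 -1.42 M [-0.05   0.457 -0.004] w 0.0279
```

Call:
{"api": "jog_arm", "payload": {"deltas": [[[0,-0.01,0,0],[0,-0.02,0,0],[0,-0.02,0,0]]]}}

```text
t: 17.3
eef_pos: [0.5354, -0.1308, 0.2349]
ee_rot: [3.141, -0.0, -1.694]
force: [-1.7, -1.2, -1.4]
width: 0.028
gripper_force: 35.0
```

```bash
python3 -c "
from st import *; rep(4)
w=grab_frame('scene'); pickle.dump(w,open('f5.pkl','wb')); cv2.imwrite('pics/s5.png',cv2.resize(w['img'][150:270,130:290],(800,600),interpolation=cv2.INTER_CUBIC)[:,:,::-1])"
```

```text
t 17.45 pos [ 0.5354 -0.1308  0.2349 -1.694 ] rack dx,dy mm 1.73 -0.17 origin z mm 63.9 F rack x,y,z -1.7 -0.43 -1.04 M [-0.007  0.785  0.076] w 0.0276
```

View pics/s5.png

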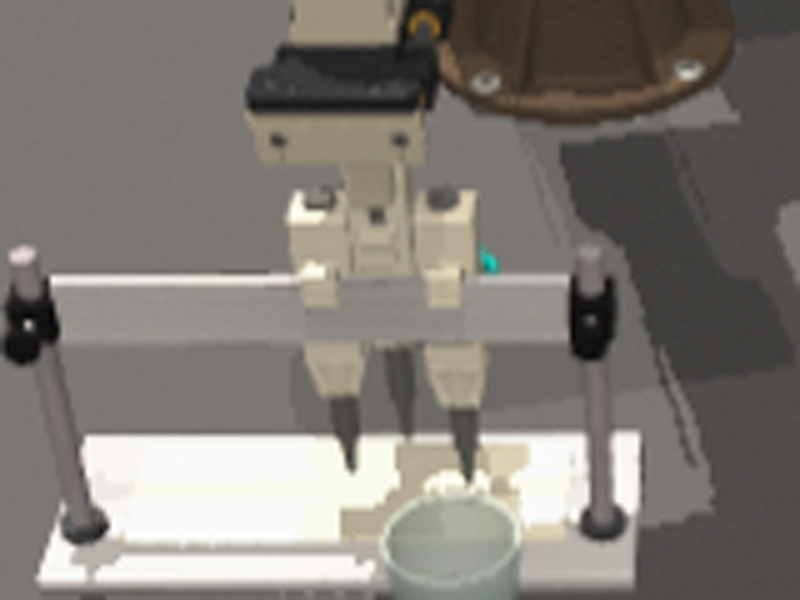

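The hook bottom at (380,268) is still just above the bar's top edge, and the back now touches the bar lightly (F≈−1.7 N). I'll back off slightly and lower.

Call:
{"api": "jog_arm", "payload": {"deltas": [[[0,0.01,0,0],[0,0.02,0,0],[0,0.02,0.02,0],[0,0.02,0.05,0],[0,0.02,0.08,0],[0,0.02,0.1,0],[0,0.02,0.1,0]]]}}

```text
t: 18.38
eef_pos: [0.5342, -0.1306, 0.2288]
ee_rot: [3.141, 0.0, -1.694]
force: [-0.1, 0.4, -1.5]
width: 0.0279
gripper_force: 35.0
```

```bash
python3 -c "
from st import *; rep(4)"
```

```text
t 18.52 pos [ 0.5342 -0.1306  0.2288 -1.694 ] rack dx,dy mm 0.5 -0.13 origin z mm 57.8 F rack x,y,z -0.5 0.63 -1.56 M [-0.004 -0.077  0.052] w 0.0275
```

Call:
{"api": "jog_arm", "payload": {"deltas": [[[0,0,0.015,0],[0,0,0.03,0],[0,0,0.045,0],[0,0,0.06,0],[0,0,0.06,0]]]}}

```text
t: 19.15
eef_pos: [0.5342, -0.1306, 0.2252]
ee_rot: [3.141, 0.0, -1.694]
force: [-0.3, -0.0, -1.1]
width: 0.0278
gripper_force: 35.0
```

```bash
python3 -c "
from st import *; rep(3)"
```

```text
t 19.25 pos [ 0.5342 -0.1306  0.2252 -1.694 ] rack dx,dy mm 0.54 -0.14 origin z mm 54.2 F rack x,y,z -0.43 0.17 -1.2 M [ 0.039 -0.09  -0.036] w 0.0277
```

Call:
{"api": "jog_arm", "payload": {"deltas": [[[0,0,0.015,0],[0,0,0.03,0],[0,0,0.045,0],[0,0,0.06,0],[0,0,0.06,0]]]}}

```text
t: 19.88
eef_pos: [0.5342, -0.1306, 0.2216]
ee_rot: [3.141, 0.0, -1.694]
force: [0.5, 0.2, -2.5]
width: 0.0279
gripper_force: 35.0
```

```bash
python3 -c "
from st import *; rep(3)"
```

```text
t 19.98 pos [ 0.5342 -0.1306  0.2217 -1.694 ] rack dx,dy mm 0.53 -0.14 origin z mm 50.7 F rack x,y,z 0.03 -0.31 -2.19 M [ 0.011 -0.018 -0.011] w 0.0277
```

Call:
{"api": "jog_arm", "payload": {"deltas": [[[0,0,0.015,0],[0,0,0.03,0],[0,0,0.045,0],[0,0,0.05,0],[0,0,0.05,0]]]}}

```text
t: 20.6
eef_pos: [0.5342, -0.1306, 0.2187]
ee_rot: [3.141, -0.0, -1.694]
force: [0.0, 0.1, -2.1]
width: 0.0278
gripper_force: 35.0
```

```bash
python3 -c "
from st import *; rep(3)"
```

```text
t 20.7 pos [ 0.5342 -0.1306  0.2187 -1.694 ] rack dx,dy mm 0.53 -0.17 origin z mm 47.7 F rack x,y,z 0.41 -0.18 -1.76 M [ 0.03  -0.05   0.014] w 0.0277
```

Call:
{"api": "jog_arm", "payload": {"deltas": [[[0,0,0.015,0],[0,0,0.03,0],[0,0,0.045,0],[0,0,0.06,0],[0,0,0.07,0],[0,0,0.07,0]]]}}

```text
t: 21.45
eef_pos: [0.5342, -0.1306, 0.2145]
ee_rot: [3.141, 0.0, -1.694]
force: [0.9, 0.0, -1.2]
width: 0.0278
gripper_force: 35.0
```

```bash
python3 -c "
from st import *; rep(3)"
```

```text
t 21.55 pos [ 0.5342 -0.1306  0.2145 -1.694 ] rack dx,dy mm 0.54 -0.14 origin z mm 43.5 F rack x,y,z 0.44 -0.17 -1.48 M [ 0.103 -0.059  0.012] w 0.0278
```

Call:
{"api": "jog_arm", "payload": {"deltas": [[[0,0,0.01,0],[0,0,0.02,0],[0,0,0.03,0],[0,0,0.03,0]]]}}

```text
t: 22.05
eef_pos: [0.5343, -0.1306, 0.2127]
ee_rot: [3.142, 0.0, -1.694]
force: [-0.4, -0.3, -1.5]
width: 0.028
gripper_force: 35.0
```

```bash
python3 -c "
from st import *; rep(3)"
```

```text
t 22.15 pos [ 0.5342 -0.1306  0.2127 -1.694 ] rack dx,dy mm 0.56 -0.14 origin z mm 41.7 F rack x,y,z 0.33 -0.11 -1.61 M [ 0.036 -0.091 -0.035] w 0.0277
```

Call:
{"api": "jog_arm", "payload": {"deltas": [[[0,0,0.01,0],[0,0,0.02,0],[0,0,0.02,0],[0,0,0.02,0]]]}}

```text
t: 22.65
eef_pos: [0.5342, -0.1306, 0.2115]
ee_rot: [3.142, 0.0, -1.694]
force: [0.6, -0.6, -1.5]
width: 0.028
gripper_force: 35.0
```

Call:
{"api": "jog_arm", "payload": {"deltas": [[[0,0,0.01,0],[0,0,0.015,0],[0,0,0.015,0],[0,0,0.015,0]]]}}

```text
t: 23.15
eef_pos: [0.5342, -0.1306, 0.2106]
ee_rot: [3.142, 0.0, -1.694]
force: [-0.8, -0.6, -1.2]
width: 0.0276
gripper_force: 35.0
```

```bash
python3 -c "
from st import *; rep(3)"
```

```text
t 23.25 pos [ 0.5342 -0.1306  0.2106 -1.694 ] rack dx,dy mm 0.57 -0.16 origin z mm 39.6 F rack x,y,z -0.36 -0.37 -1.23 M [ 0.042 -0.137 -0.026] w 0.0276
```

Call:
{"api": "jog_arm", "payload": {"deltas": [[[0,0,0.01,0],[0,0,0.015,0],[0,0,0.015,0],[0,0,0.015,0]]]}}

```text
t: 23.75
eef_pos: [0.5342, -0.1306, 0.2097]
ee_rot: [3.142, -0.0, -1.694]
force: [-0.6, -0.1, -0.8]
width: 0.0275
gripper_force: 35.0
```

```bash
python3 -c "
from st import *; rep(3)"
```

```text
t 23.85 pos [ 0.5342 -0.1306  0.2097 -1.6939] rack dx,dy mm 0.56 -0.15 origin z mm 38.7 F rack x,y,z -0.0 -0.21 -1.66 M [ 0.01  -0.077 -0.029] w 0.0275
```

Call:
{"api": "jog_arm", "payload": {"deltas": [[[0,0,0.01,0],[0,0,0.015,0],[0,0,0.015,0],[0,0,0.015,0]]]}}

```text
t: 24.35
eef_pos: [0.5343, -0.1307, 0.2095]
ee_rot: [-3.141, -0.0, -1.694]
force: [-2.5, 1.5, 5.6]
width: 0.0276
gripper_force: 35.0
```

```bash
python3 -c "
from st import *; rep(3)"
```

```text
t 24.45 pos [ 0.5343 -0.1307  0.2095 -1.6938] rack dx,dy mm 0.6 -0.2 origin z mm 38.5 F rack x,y,z -2.63 1.21 5.35 M [ 0.507  0.948 -0.007] w 0.0277
```

Contact came at origin height 38.5 mm, which matches the hook fully home (185−146 = 39). I'll ease off the press a little and then open gently.

Call:
{"api": "jog_arm", "payload": {"deltas": [[[0,0,-0.005,0],[0,0,-0.008,0],[0,0,-0.008,0],[0,0,-0.008,0]]]}}

```text
t: 24.95
eef_pos: [0.5343, -0.1307, 0.2095]
ee_rot: [-3.141, -0.0, -1.694]
force: [-2.7, 0.6, 4.8]
width: 0.0275
gripper_force: 35.0
```

```bash
python3 -c "
from st import *; rep(4)"
```

```text
t 25.1 pos [ 0.5343 -0.1307  0.2095 -1.6939] rack dx,dy mm 0.63 -0.18 origin z mm 38.5 F rack x,y,z -2.66 0.23 4.98 M [0.441 0.834 0.002] w 0.0282
```

Call:
{"api": "jog_arm", "payload": {"deltas": [[[0,0,-0.004,0],[0,0,-0.004,0],[0,0,-0.004,0]]]}}

```text
t: 25.48
eef_pos: [0.5343, -0.1307, 0.2096]
ee_rot: [-3.142, -0.0, -1.694]
force: [-1.5, -0.2, 4.0]
width: 0.0279
gripper_force: 35.0
```

```bash
python3 -c "
from st import *; rep(4)"
```

```text
t 25.62 pos [ 0.5343 -0.1306  0.2096 -1.694 ] rack dx,dy mm 0.61 -0.17 origin z mm 38.6 F rack x,y,z -1.34 -0.01 3.61 M [ 0.156  0.492 -0.009] w 0.0279
```

Seated with a light press of about 5 N. Opening slowly.

Call:
{"api": "jog_arm", "payload": {"deltas": [[[0,0,0,0],[0,0,0,0],[0,0,0,0],[0,0,0,0]]], "squeeze": 10}}

```text
t: 26.12
eef_pos: [0.5343, -0.1306, 0.2095]
ee_rot: [-3.142, -0.0, -1.694]
force: [-0.4, -0.2, 1.1]
width: 0.0278
gripper_force: 10.0
```

Call:
{"api": "jog_arm", "payload": {"deltas": [[[0,0,0,0],[0,0,0,0],[0,0,0,0],[0,0,0,0]]], "grip": 33}}

```text
t: 26.62
eef_pos: [0.5343, -0.1306, 0.2095]
ee_rot: [3.142, 0.0, -1.694]
force: [0.2, 0.2, -0.2]
width: 0.033
gripper_force: 0.0
```

Call:
{"api": "jog_arm", "payload": {"deltas": [[[0,0,0,0],[0,0,0,0],[0,0,0,0],[0,0,0,0]]], "grip": 55}}

```text
t: 27.12
eef_pos: [0.5342, -0.1306, 0.2096]
ee_rot: [-3.142, 0.0, -1.694]
force: [-0.7, 0.6, -0.5]
width: 0.0548
gripper_force: 0.0
```

```bash
python3 -c "
from st import *; rep(3)
w=grab_frame('scene'); cv2.imwrite('pics/s6.png',cv2.resize(w['img'][150:270,130:290],(800,600),interpolation=cv2.INTER_CUBIC)[:,:,::-1])"
```

```text
t 27.23 pos [ 0.5343 -0.1306  0.2096 -1.694 ] rack dx,dy mm 0.57 -0.16 origin z mm 38.6 F rack x,y,z -0.02 0.55 0.16 M [ 0.1   -0.049 -0.031] w 0.0553
```

Released. Now retreating straight up, then sideways so the cameras get a clear view.

Call:
{"api": "jog_arm", "payload": {"deltas": [[[0,0,-0.05,0],[0,0,-0.2,0],[0,0,-0.5,0],[0,0,-0.9,0],[0,0,-1.4,0],[0,0,-1.9,0],[0,0,-2.3,0],[0,0,-2.6,0]]]}}

```text
t: 28.28
eef_pos: [0.5344, -0.1307, 0.3677]
ee_rot: [-3.14, 0.0, -1.694]
force: [0.3, 0.8, -0.1]
width: 0.0547
gripper_force: 0.0
```

Call:
{"api": "jog_arm", "payload": {"deltas": [[[-0.3,0,-0.1,0],[-0.8,0,-0.1,0],[-1.1,0,-0.1,0],[-1.2,0,-0.1,0],[-1.2,0,-0.1,0],[-1.2,0,-0.1,0]]]}}

```text
t: 29.02
eef_pos: [0.543, -0.0596, 0.3715]
ee_rot: [3.141, -0.0, -1.694]
force: [-0.1, -0.7, 0.2]
width: 0.0549
gripper_force: 0.0
```

```bash
python3 -c "
from st import *; rep(1)
F={n:grab_frame(n) for n in('scene','wrist')}
a=cv2.resize(F['scene']['img'][150:270,130:290],(400,300),interpolation=cv2.INTER_CUBIC)
b=cv2.resize(F['wrist']['img'][40:240,200:400],(400,400),interpolation=cv2.INTER_CUBIC)
c=np.zeros((400,800,3),np.uint8); c[:300,:400]=a; c[:,400:]=b
cv2.imwrite('pics/s7.png',c[:,:,::-1])"
```

```text
t 29.02 pos [ 0.543  -0.0596  0.3715 -1.6943] rack dx,dy mm 0.73 71.41 origin z mm 200.5 F rack x,y,z -0.03 -0.76 0.23 M [ 0.116 -0.064 -0.028] w 0.0549
```

View pics/s7.png

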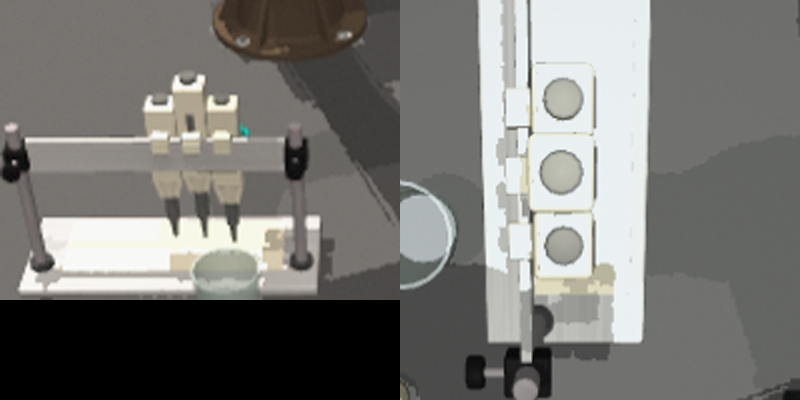

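The pipette's hook is over the bar at (191,142), level with the neighbours' hooks at (159,142) and (222,142). All three hang upright, the gripper is clear, and the beaker has not moved.

```bash
python3 -c "
from station import arm; print(arm.job_done())"
```

```text
the job is handed in; nothing more can be done
None
```

The pipette now hangs by its hook, fully home on the bar between its two neighbours; both still hang there, the beaker is unmoved, I kept clear of the bottle but did not check it at the end, and the job is handed in at about 29 s of robot time.

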